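# Clear the catch tray and hold the inspection mirror on its check post

### The arm

A 6-joint arm with a two-finger parallel gripper is mounted at the origin on the work surface. World frame = base frame: x ahead of the robot, y to its left, z up, the work surface at z = 0. Lengths are in m, angles in rad, forces in N, time in s.
With the tool pointing down it reaches from about 0.225 to 0.875 m from the base axis. Payload 3.4 kg.
Tool frame: the origin (TCP) lies between the finger pads; the fingertips stand 25 mm ahead of it and the grasp point (between the pads) lies 6 mm ahead of it (r.tcp_to_tips is the distance from the TCP to the fingertips, in m); z points along the fingers, y is the line along which they close (so a half turn about z gives the same grasp; the last joint's range is limited). The gripper opens to 85 mm and grips with 20 to 120 N. Pads are 22 mm wide; open, the fingers measure 114 mm over their backs; the gripper's body (76 mm by 85 mm) begins 54 mm behind the grasp point. The pads swing forward as they close: fully open they stand 13 mm farther back than shut.
Start: joints at [-1.393, 0.276, 1.505, -0, 1.361, -0.121], TCP at [0.169, -0.55, 0.256] pointing down, gripper open.
Joint ranges: [-2.89, 2.89], [-0.75, 2.08], [0.22, 2.7], [-1.18, 4.32], [0.11, 2.71], [-2.7, 2.7]. Speed limits (rad/s): [2.57, 2.57, 3.14, 3.14, 3.14, 3.14].

### API

Orientations are given as a rotation vector (axis times angle).
In Python, from plant import r gives the robot as it stands.
- The arm moves only by the tool arm_command, never from a script. Its argument "commands" is a list of rows, each a list of 3 entries, a list of its own where there are three numbers: the opening, from 0 (shut) to 1 (fully open), then the shift along the world's x, y, z scaled (see below), then the turn about the world's z scaled (see below). A call has 1 to 20 rows; each row shifts and turns the commanded pose from where the row before left it; what a row does not reach is not made up. The controller multiplies each number of a shift by 0.04 m and each number of a turn by 0.12 rad. A row lasts 1/12 s, in which the tool goes at most 41.7 mm and 7.16 degrees, less where a joint would pass 70% of its speed; a pose out of reach is approached as far as the arm can. A call with a number of a shift or a turn outside -1 to 1 is refused whole. A call with a gripper value outside its range is refused whole. The fingers move at their own pace and stop on an object; "squeeze" is the grip in N (left out, the last holds). Time passes only in rows, so rows that do not move let the fingers close. It gives the time, the measured TCP pose, the force, the opening and the grip force at its end, in the units of the state.
- r.state(): the state, without advancing time (a new reading comes with each control period).
- r.camera(name): name is "scene" or "side" or "wrist"; returns a dict with "image" (400x640x3 uint8, red, green, blue), "depth" (400x640 float32, m along the optical axis (not along the pixel's ray), 0 where there is no reading), "camera_matrix" (3x3 intrinsics, pixels), "k1" (the pictures are not rectified: a ray, as slopes to the right and down, at radius r is drawn at 1 + k1 r^2 times it, then the intrinsics apply), "R" (3x3) and "t" (3): a world point X has camera coordinates R X + t. Camera axes: x right, y down, z forward; pixel columns grow to the right and rows downward; lengths in m; the calibration is good to about 2 mm. A picture is of the moment at which its call begins.
- r.job_done(): hands the job in; it is judged then, once.
The state is a dict: "time": time; "qpos": joint angles; "qd": joint speeds; "tau": joint torques, N m; "tcp_pos": TCP position; "eef_rot": TCP orientation; "contact_force": force on the tool from outside, world axes, zero at the start; "moment": the same for the moment, N m; "grip_width": opening from 0.0 (shut) to 1.0 (fully open); "gripper_force": force on a finger pad.
Only numpy, scipy, OpenCV 4.12 (cv2) and the standard library are available. Lean on these libraries where they do the work, as an engineer would, in place of code of your own. Each camera call takes 0.05 s, during which the arm holds its last target. There are 200 camera calls.

### The job

Take the two clay spires out of the machine's catch tray and stand them upright in the grey tote, setting them down and not dropping them. Then take the sprung mirror by the wooden handle peg behind it and turn it until the little black camera sees the white check post of the emptied tray in the middle of the mirror. Finish while still holding the mirror at that angle with the gripper (it swings back if let go), and leave the other pottery and tools where they are.

Things in the scene. Friction and masses are not known exactly. Their poses are not given: they have to be found in the camera images.
- spire1_center (a point): First spire, a slender terracotta lid finial 92 mm tall, standing upright in the catch tray at the start: round foot 48 mm across, narrowing to a straight round neck 22 mm across between 28 and 64 mm above its underside (grip it there, from above), then a pointed tip; about 90 g. The point is on its axis, half-way up, 46 mm above its underside; z is its axis, upward
- spire2_center (a point): Second spire, an identical slender terracotta lid finial 92 mm tall, standing upright in the catch tray at the start: round foot 48 mm across, narrowing to a straight round neck 22 mm across between 28 and 64 mm above its underside (grip it there, from above), then a pointed tip; about 90 g. The point is on its axis, half-way up, 46 mm above its underside; z is its axis, upward
- tray_floor (a point): Centre of the inner floor (5 mm above the table) of the steel catch tray at the end of the blue finishing machine's chute. Tray outside 260 (its x) by 200 mm (its y), walls 5 mm thick, 30 mm tall. The chute comes in over its +y wall. The tray, chute and machine are one fixed unit
- post (a point): The check post: a white porcelain upright cylinder, 36 mm across, its top 81 mm above the table, fixed in the catch tray 62 mm from the tray's centre towards the machine (tray +y). The point is on its axis 55 mm above the table
- tote_floor (a point): Centre of the inner floor (6 mm above the table) of the open grey tote, fixed on the table. Outside 260 (its x) by 190 mm (its y), plus 5 mm rims on the y sides; walls 6 mm thick, 65 mm tall
- lens (a point): Centre of the front of the lens of the small black inspection camera, 115 mm above the table, fixed on the mirror's base bar. It looks along its own -x axis, level, straight at the mirror's axis 193.5 mm away; x points from the mirror's axis to the camera, z up
- mirror (a joint): Turn of the mirror about its fixed upright axis (rad): 0 (its rest and stop) when it faces the camera squarely, growing anticlockwise seen from above, stop at 1.35. The glass is upright, 106 mm wide, 86 mm tall (72 to 158 mm above the table; its black frame 116 mm wide reaches 163 mm), on the axis. A spring of 0.22 N m/rad turns it back to 0 when it is let go. The camera's line of sight, bent by the mirror, turns by twice this angle
- handle (a point): The mirror's handle: an upright round wooden peg, 14 mm across, from 74 to 139 mm above the table, on a thin steel arm (75 to 85 mm above the table) out from the back of the mirror. It turns with the mirror. The point is on the peg's axis, 115 mm above the table; the mirror's axis lies 110 mm along this point's own +x axis
- sight (a point): An imaginary frame on the mirror's axis, 115 mm above the table: its x axis is the camera's line of sight after the mirror (at mirror angle 0 it points back at the camera; it turns anticlockwise by twice the mirror's angle). The camera has the check post in the middle of the mirror when this x axis passes through the post seen from above
- round_pot: Bystander, leave alone: round terracotta pot, 110 mm across and 92 mm tall. Origin at its underside
- bowl: Bystander, leave alone: terracotta bowl, 110 mm across and 50 mm tall. Origin at its underside
- cup: Bystander, leave alone: small terracotta cup, 48 mm across and 42 mm tall. Origin at its underside
- brush: Bystander, leave alone: brush lying flat
- spatula: Bystander, leave alone: spatula lying flat
- lid: Bystander, leave alone: flat terracotta lid, 90 mm across and 30 mm tall. Origin at its underside

How it is judged:
By the outcome, as a careful person would: the job done as asked, in the order asked, and still so for the second after the job is handed in, while the arm keeps its last pose, push and grip.
It also fails if it takes over 72 s, if anything falls off the work surface, if the arm or the gripper's body presses on something with over 40 N, if the wrist force passes 120 N, or if a joint passes its speed limit or range.

## Working session

There is one attempt and no reset: what is moved stays moved. The work goes in short steps, Python scripts to look and compute and a tool call to move; the robot and the scene stay as the last step left them, time stands still between calls to the robot, and variables do not carry over. Pictures are saved under pics/ and viewed, at most 10 in all, crops included, and the job is handed in when it is done.

Besides the shell and the picture viewer there is one more tool, called by a JSON object that holds its "fn" and its "kwargs", one argument or row to a line. arm_command: Moves the arm, as the interface text tells. Its arguments: {"type":"object","properties":{"commands":{"type":"array","items":{"type":"array"}},"squeeze":{"type":"number"}},"required":["commands"]}

```bash
mkdir -p pics; cat > h.py <<'E'
import numpy as np, cv2
from plant import r
def save(n,name):
    c=r.camera(n); cv2.imwrite(f'pics/{name}.png',c['image'][:,:,::-1]); np.savez(f'pics/{name}.npz',**c); return c
def ray(c,u,v):
    K=c['camera_matrix']; d=np.array([(u-K[0,2])/K[0,0],(v-K[1,2])/K[1,1]]); s=d.copy()
    for _ in range(20): s=d/(1+float(c['k1'])*(s@s))
    R=c['R']; return -R.T@c['t'], R.T@np.array([*s,1])
def onz(c,u,v,z):
    o,d=ray(c,u,v); return o+d*(z-o[2])/d[2]
def dep(c,u,v):
    o,d=ray(c,u,v); return o+d*float(c['depth'][int(v),int(u)])
def cloud(c):
    K=c['camera_matrix']; h,w=c['depth'].shape
    v,u=np.mgrid[:h,:w]; d=np.stack([(u-K[0,2])/K[0,0],(v-K[1,2])/K[1,1]],-1); s=d.copy()
    for _ in range(20): s=d/(1+float(c['k1'])*(s**2).sum(-1,keepdims=True))
    p=np.concatenate([s,np.ones((h,w,1))],-1)*c['depth'][...,None]
    P=(p-c['t'])@c['R']; P[c['depth']<=0]=np.nan; return P
E
python3 - <<'E'
from h import *
for n in ('scene','side','wrist'):
    c=save(n,n+'0'); print(n,-c['R'].T@c['t'],c['R'][2],c['camera_matrix'][0,0],c['k1'],(c['depth']>0).mean())
s=r.state(); print(s['time'],s['tcp_pos'],s['eef_rot'],s['grip_width'])
E
```

```text
scene [1.16052436 0.42430727 1.08034538] [-0.46804121 -0.40826996 -0.78374298] 489.14193202853903 -0.1522406471256764 0.99586328125
side [0.19370324 0.55508287 0.84185724] [ 0.35374562 -0.60119795 -0.71653685] 367.50946084310567 -0.07288738128849158 0.99601953125
wrist [ 0.24980345 -0.52531937  0.3727098 ] [-0.31167085 -0.09423519 -0.94550569] 313.6709855976974 -0.0468309785253138 0.99584765625
0.15 [ 0.16920024 -0.54917674  0.2556622 ] [-3.10526873e+00 -4.67379486e-01  6.83639828e-05] 0.9985962124184686
```

View pics/scene0.png

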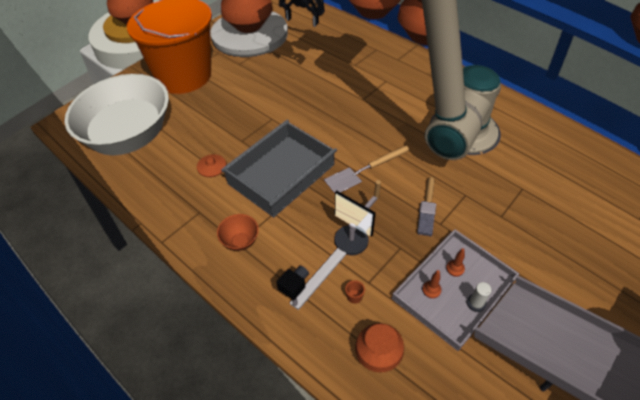

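View pics/side0.png

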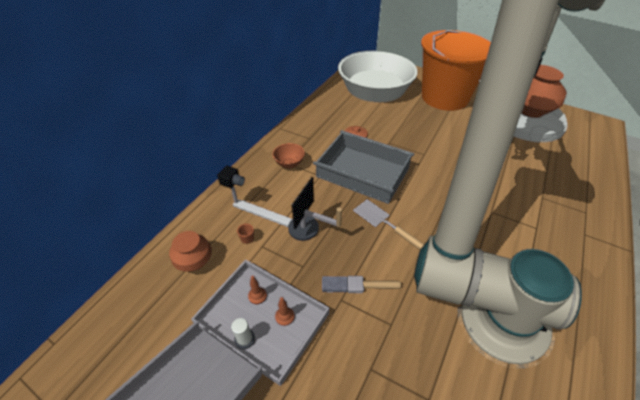

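The scene view shows the spires at (433,285) and (457,262), the post at (481,295), the tote centred near (280,167), the mirror at (352,215), the camera at (290,283) and the handle at (375,195). The side view shows the spires at (257,290) and (284,311), the post at (242,332) and the handle at (339,215).

```bash
cat > m.py <<'E'
from h import *
np.set_printoptions(precision=4,suppress=True)
B={'scene':dict(s1=(420,265,446,300),s2=(446,246,470,280),post=(468,280,495,312),tote=(215,115,345,220),bar=(285,235,350,310),lens=(274,262,310,300),handle=(364,176,386,210),mirror=(328,188,380,240),tray=(388,228,525,350)),
'side':dict(s1=(244,270,270,306),s2=(272,292,298,328),post=(228,315,258,350),tote=(312,128,416,200),lens=(215,162,248,192),handle=(328,202,348,230),mirror=(286,175,318,236),bar=(228,195,292,232))}
for n in B:
    c=dict(np.load(f'pics/{n}0.npz')); P=cloud(c); I=c['image'].astype(int); hsv=cv2.cvtColor(c['image'],cv2.COLOR_RGB2HSV)
    red=((hsv[...,0]<12)|(hsv[...,0]>172))&(hsv[...,1]>110)
    for k,(a,b,e,f) in B[n].items():
        p=P[b:f,a:e].reshape(-1,3); m=red[b:f,a:e].ravel(); h=hsv[b:f,a:e].reshape(-1,3)
        z=p[:,2]
        if k[0]=='s':
            q=p[m&(z>.01)]; print(n,k,len(q),'zmax',q[:,2].max(),'top',q[q[:,2]>q[:,2].max()-.012].mean(0),'neck',q[(q[:,2]>.035)&(q[:,2]<.068)].mean(0))
        elif k=='post':
            q=p[(z>.074)]; print(n,k,len(q),q.mean(0),q.max(0),q.min(0))
        elif k in('tote',):
            q=p[(z>.058)&(z<.072)]; R=cv2.minAreaRect((q[:,:2]*1000).astype(np.float32)); print(n,k,len(q),R)
        elif k=='lens':
            q=p[(z>.09)]; print(n,k,len(q),q.mean(0),q.max(0),q.min(0),cv2.minAreaRect((q[:,:2]*1000).astype(np.float32)))
        elif k=='handle':
            q=p[(z>.1)&(z<.15)&(h[:,1]>60)]; print(n,k,len(q),q.mean(0),q.max(0),q.min(0))
        elif k=='mirror':
            q=p[(z>.08)]; print(n,k,len(q),q.mean(0),np.nanmax(q,0),cv2.minAreaRect((q[:,:2]*1000).astype(np.float32)))
            print(cv2.fitLine((q[:,:2]).astype(np.float32),cv2.DIST_HUBER,0,.01,.01).ravel())
        elif k=='bar':
            q=p[(h[:,1]<60)&(h[:,2]>130)&(z<.06)&(z>.003)]; print(n,k,len(q),q.mean(0),cv2.fitLine((q[:,:2]).astype(np.float32),cv2.DIST_HUBER,0,.01,.01).ravel())
        elif k=='tray':
            q=p[(z>.022)&(z<.036)&(h[:,1]<60)]; print(n,k,len(q),cv2.minAreaRect((q[:,:2]*1000).astype(np.float32)))
E
python3 m.py
python3 -c "
import cv2
a=cv2.imread('pics/scene0.png')[170:320,270:420];b=cv2.imread('pics/side0.png')[150:270,210:360]
cv2.imwrite('pics/z.png',cv2.hconcat([cv2.resize(a,(400,400)),cv2.resize(b,(400,400))]))"
```

```text
scene s1 317 zmax 0.10057913219641136 top [0.5658 0.2399 0.0941] neck [0.5703 0.2423 0.0494]
scene s2 296 zmax 0.10120623635886661 top [0.4765 0.2517 0.0959] neck [0.4816 0.253  0.0502]
scene post 187 [0.5248 0.3443 0.0823] [0.5412 0.362  0.0869] [0.5031 0.3266 0.0744]
scene tote 1183 ((539.1211547851562, -304.0290222167969), (369.8343505859375, 323.7262878417969), 39.65945053100586)
scene bar 704 [0.7154 0.0056 0.0123] [0.9958 0.092  0.7154 0.0056]
scene lens 709 [0.8144 0.0157 0.1308] [0.8406 0.0374 0.1452] [ 0.7685 -0.0132  0.1004] ((804.5028076171875, 11.601799964904785), (71.73030090332031, 50.778778076171875), 0.9554216861724854)
scene handle 72 [ 0.4702 -0.0117  0.1265] [ 0.4758 -0.0055  0.1448] [ 0.4611 -0.0206  0.1007]
scene mirror 1112 [ 0.5661 -0.0032  0.126 ] [0.5823 0.0529 0.1691] ((543.5684814453125, -22.084030151367188), (124.67980194091797, 105.26060485839844), 30.437047958374023)
[ 0.0923 -0.9957  0.5753  0.0021]
scene tray 1059 ((518.5302734375, 246.08819580078125), (275.53662109375, 263.5654296875), 87.69776153564453)
side s1 283 zmax 0.09876131599394186 top [0.560
[... 183 characters left out ...]
.3645 0.0852] [0.5051 0.3284 0.0742]
side tote 789 ((528.2077026367188, -310.2982177734375), (273.2845153808594, 207.09188842773438), 0.26408275961875916)
side lens 431 [0.8032 0.0201 0.1254] [0.838  0.0397 0.1393] [ 0.7695 -0.0114  0.0931] ((803.1613159179688, 13.177774429321289), (67.65081787109375, 51.030269622802734), 2.8338706493377686)
side handle 71 [ 0.4669 -0.0084  0.1231] [ 0.4745 -0.0033  0.1405] [ 0.4612 -0.0158  0.1002]
side mirror 632 [0.567  0.0019 0.1256] [0.5818 0.055  0.1658] ((553.7312622070312, -4.569950103759766), (49.34319305419922, 117.03007507324219), 4.207732200622559)
[ 0.0708 -0.9975  0.5696 -0.0164]
side bar 464 [0.7139 0.0084 0.0093] [0.9969 0.0789 0.7139 0.0084]
```

View pics/z.png

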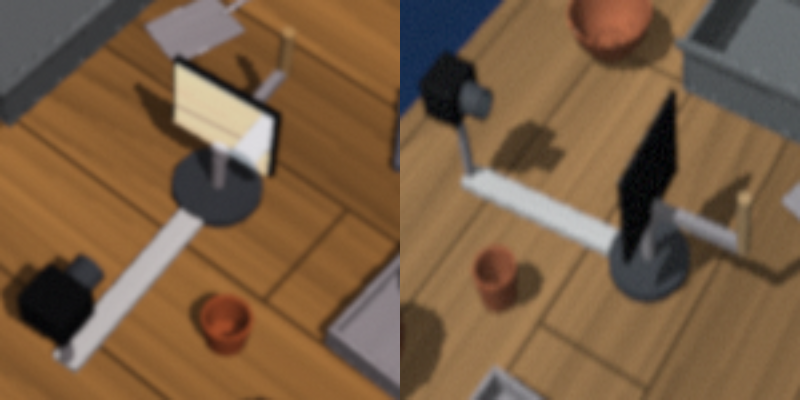

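Bar, lens and handle agree with each other: the base axis runs at about 0.085 rad and the mirror axis is near (0.577, 0). Spire tips are at z ≈ 0.097, as they should be. I'm moving over the tray to check from the wrist camera.

{"fn": "arm_command", "kwargs": {
  "commands": [
    [1,[0.2,0.4,0.3],-0.12],
    [1,[0.44,0.86,0.1],-0.12],
    [1,[0.44,0.86,0.1],-0.12],
    [1,[0.44,0.86,0.1],-0.12],
    [1,[0.44,0.86,0.1],-0.12],
    [1,[0.44,0.86,0.1],-0.12],
    [1,[0.44,0.86,0.1],-0.12],
    [1,[0.44,0.86,0.1],-0.12],
    [1,[0.44,0.86,0.1],-0.12],
    [1,[0.44,0.86,0],-0.12],
    [1,[0.44,0.86,0],-0.12],
    [1,[0.44,0.86,0],-0.12],
    [1,[0.44,0.86,0],-0.12],
    [1,[0.44,0.86,0],-0.12],
    [1,[0.44,0.86,0],-0.12],
    [1,[0.44,0.86,0],-0.12],
    [1,[0.44,0.86,0],-0.12],
    [1,[0.44,0.86,0],-0.12],
    [1,[0.3,0.6,0],-0.12],
    [1,[0.1,0.3,0],-0.12]
  ]
}}

```text
time: 1.82
tcp_pos: [0.4939, 0.0906, 0.2998]
eef_rot: [-3.14, -0.021, -0.0]
contact_force: [0.2, 0.2, -0.1]
grip_width: 1.002
gripper_force: 0.0
```

```bash
python3 - <<'E'
from h import *
np.set_printoptions(precision=4,suppress=True)
c=save('wrist','w1'); s=r.state(); print(s['tcp_pos'],s['eef_rot'],s['time'],-c['R'].T@c['t'],c['R'][2])
for n in('wrist','scene'):
    c=c if n=='wrist' else dict(np.load('pics/scene0.npz'))
    P=cloud(c);hsv=cv2.cvtColor(c['image'],cv2.COLOR_RGB2HSV)
    red=(((hsv[...,0]<12)|(hsv[...,0]>172))&(hsv[...,1]>110)&(P[...,2]>.065)).astype(np.uint8)
    k,l,st,ce=cv2.connectedComponentsWithStats(red)
    for i in range(1,k):
        if st[i,4]>25: q=P[l==i]; print(n,st[i],q.mean(0),q.max(0),q[q[:,2]>q[:,2].max()-.01].mean(0))
E
```

```text
[0.4938 0.0914 0.2997] [-3.1387 -0.0209 -0.0001] 1.8667 [0.5781 0.0908 0.417 ] [-0.3254 -0.0028 -0.9456]
wrist [169  93  15  15  75] [0.5669 0.2381 0.0919] [0.5739 0.2416 0.0979] [0.5653 0.2382 0.0958]
wrist [169 173  18  20 140] [0.4794 0.2506 0.0849] [0.4847 0.2574 0.0976] [0.4763 0.2507 0.0945]
scene [198   0  14  21  40] [ 0.2977 -0.8669  0.2432] [ 0.3331 -0.8082  0.2484] [ 0.2952 -0.872   0.2441]
scene [ 221    0   51   31 1264] [ 0.1253 -0.8782  0.1437] [ 0.1809 -0.824   0.1924] [ 0.1217 -0.8918  0.186 ]
scene [631   4   9  38 200] [-0.7651  0.2768  0.209 ] [-0.7309  0.316   0.2554] [-0.7895  0.263   0.2493]
scene [131   6  59  33 283] [ 0.473  -0.9171  0.2373] [ 0.5179 -0.7837  0.2594] [ 0.4932 -0.9365  0.2531]
scene [423   8   4  29  35] [ 0.2258 -0.0834  0.4577] [ 0.2314 -0.0749  0.4936] [ 0.2254 -0.0935  0.489 ]
scene [179  23  32  36 244] [ 0.386  -0.8015  0.1902] [ 0.4699 -0.7774  0.2429] [ 0.3965 -0.7849  0.2379]
scene [136  40  28  30 199] [ 0.5378 -0.8913  0.186 ] [ 0.559  -0.8228  0.2395] [ 0.5402 -0.8575  0.2352]
scene [165  42  13   7  29] [ 0.4937 -0.8131  0.2225] [ 0.5101 -0.7981  0.2353] [ 0.4872 -0.8052  0.2295]
scene [198  59  12  15  62] [ 0.3895 -0.8138  0.0849] [ 0.4193 -0.8033  0.1116] [ 0.3948 -0.8091  0.1059]
scene [151  71  12  10  38] [ 0.5269 -0.9032  0.0825] [ 0.5307 -0.8825  0.1069] [ 0.5278 -0.8933  0.1016]
scene [456 249   8  13  65] [0.4789 0.2535 0.0821] [0.4845 0.2618 0.1012] [0.4762 0.2519 0.0964]
scene [431 271   9  12  71] [0.5685 0.2409 0.0826] [0.5748 0.2487 0.1006] [0.5655 0.2399 0.0951]
scene [ 357  324   47   44 1471] [0.7862 0.2424 0.0842] [0.8299 0.2887 0.0999] [0.7786 0.2378 0.0944]
```

View pics/w1.png

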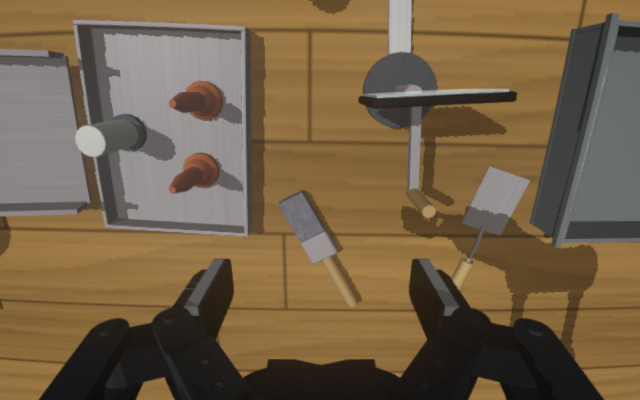

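The wrist view shows the spires' tips at (172,104) and (172,190), the post top at (91,141), the peg top at (428,209), the mirror frame from (360,100) to (516,95), and the tote to the right. Next I cast rays to these points.

```bash
python3 - <<'E'
from h import *
np.set_printoptions(precision=4,suppress=True)
c=dict(np.load('pics/w1.npz')); P=cloud(c); hsv=cv2.cvtColor(c['image'],cv2.COLOR_RGB2HSV)
for n,u,v,z in[('tip1',172,104,.095),('tip2',172,190,.095),('post',91,141,.081),('peg',428,209,.139),('frameL',360,100,.163),('frameR',516,95,.163),('trayTL',76,22,.03),('trayTR',246,28,.03),('trayBR',247,235,.03),('trayBL',105,228,.03),('toteT',617,16,.065),('toteB',556,241,.065)]: print(n,onz(c,u,v,z),dep(c,u,v))
# spire foot: red mask low points circle
red=(((hsv[...,0]<12)|(hsv[...,0]>172))&(hsv[...,1]>110))
for a,b in((80,125),(150,195)):
    m=np.zeros_like(red);m[b-45 if 0 else a:b,160:225]=red[a:b,160:225]; q=P[m]; f=q[q[:,2]<.016]; print('foot',len(f),cv2.minEnclosingCircle((f[:,:2]*1000).astype(np.float32)))
m=(P[...,2]>.072)&(hsv[...,1]<60); m[:,140:]=0; m[:100]=0; q=P[m]; print('postc',len(q),cv2.minEnclosingCircle((q[:,:2]*1000).astype(np.float32)),q.mean(0))
q=P[185:218,405:440].reshape(-1,3);q=q[(q[:,2]>.132)];print('peg',len(q),q.mean(0))
q=P[85:110,355:520].reshape(-1,3);q=q[(q[:,2]>.1)];print('mir',len(q),q.mean(0),cv2.fitLine(q[:,:2].astype(np.float32),cv2.DIST_HUBER,0,.01,.01).ravel())
E
```

```text
tip1 [0.5636 0.2398 0.095 ] [0.5637 0.2388 0.0972]
tip2 [0.4732 0.2521 0.095 ] [0.4739 0.2511 0.0971]
post [0.5242 0.3428 0.081 ] [0.5242 0.3428 0.0809]
peg [ 0.4715 -0.0125  0.139 ] [ 0.471  -0.0129  0.1378]
frameL [0.5707 0.0605 0.163 ] [0.5686 0.0516 0.088 ]
frameR [ 0.5774 -0.0625  0.163 ] [ 0.5774 -0.063   0.1622]
trayTL [0.6525 0.3715 0.03  ] [0.6527 0.3723 0.029 ]
trayTR [0.6433 0.1756 0.03  ] [0.6441 0.1766 0.0256]
trayBR [0.3886 0.1899 0.03  ] [0.3882 0.1901 0.0292]
trayBL [0.3956 0.3883 0.03  ] [ 0.3813  0.4116 -0.0003]
toteT [ 0.661  -0.2178  0.065 ] [ 0.6613 -0.2191  0.0635]
toteB [ 0.4007 -0.2131  0.065 ] [ 0.4007 -0.2131  0.065 ]
foot 227 ((564.4411010742188, 238.06494140625), 22.97285270690918)
foot 219 ((474.9489440917969, 251.02285766601562), 23.147825241088867)
postc 5769 ((474.7431335449219, 317.05291748046875), 171.83920288085938) [0.4989 0.2087 0.2853]
peg 185 [ 0.4701 -0.0128  0.1375]
mir 2183 [ 0.5736 -0.0022  0.1573] [ 0.0712 -0.9975  0.5736 -0.0022]
```

{"fn": "arm_command", "kwargs": {
  "commands": [
    [0.7,[-0.1,0.8,0],0],
    [0.7,[-0.1,0.8,-0.2],0],
    [0.7,[-0.1,0.8,-0.3],0],
    [0.7,[-0.1,0.8,-0.4],0],
    [0.7,[-0.1,0.6,-0.6],0],
    [0.7,[0,0.2,-0.8],0],
    [0.7,[0,0,-0.8],0],
    [0.7,[0,0,-0.7],0],
    [0.7,[0,0,-0.6],0],
    [0.7,[0,0,-0.5],0],
    [0.7,[0,0,-0.4],0],
    [0.7,[0,0,-0.3],0],
    [0.7,[0,0,-0.2],0],
    [0.7,[0,0,0],0],
    [0.7,[0,0,0],0]
  ]
}}

```text
time: 3.12
tcp_pos: [0.4725, 0.2469, 0.0683]
eef_rot: [3.141, 0.017, -0.001]
contact_force: [0.2, 0.7, -0.1]
grip_width: 0.703
gripper_force: 0.0
```

```bash
python3 - <<'E'
from h import *
c=save('wrist','w2'); s=r.state(); print(s['tcp_pos'],s['time'],s['contact_force'],s['grip_width'])
E
```

```text
[0.47296905 0.2471327  0.06887345] 3.1667 [-0.51242479  0.24421567 -0.53847348] 0.7025408893168793
```

View pics/w2.png

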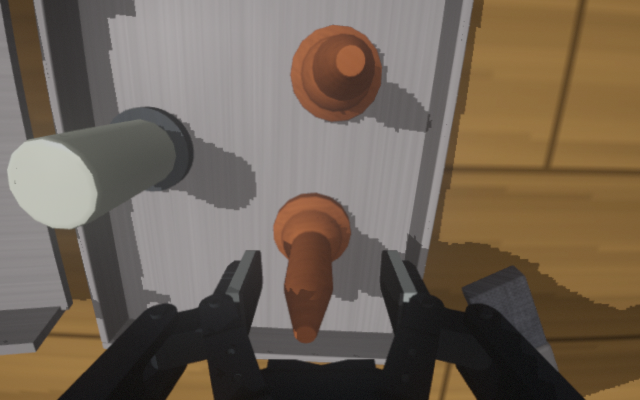

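The view shows spire 2's neck between the pads, slightly toward the left pad (+y). I'm correcting for that, then gripping and lifting.

{"fn": "arm_command", "kwargs": {
  "commands": [
    [0.7,[0.02,0.14,-0.12],0],
    [0.7,[0,0,-0.12],0],
    [0.7,[0,0,0],0],
    [0,[0,0,0],0],
    [0,[0,0,0],0],
    [0,[0,0,0],0],
    [0,[0,0,0],0],
    [0,[0,0,0],0],
    [0,[0,0,0],0],
    [0,[0,0,0],0],
    [0,[0,0,0],0]
  ],
  "squeeze": 30
}}

```text
time: 4.08
tcp_pos: [0.4734, 0.2529, 0.059]
eef_rot: [-3.142, -0.017, -0.001]
contact_force: [-0.4, -0.8, 3.3]
grip_width: 0.249
gripper_force: 29.7
```

{"fn": "arm_command", "kwargs": {
  "commands": [
    [0,[0,0,0.3],0],
    [0,[0,0,0.7],0],
    [0,[0,0,1],0],
    [0,[0,0,1],0],
    [0,[0,0,1],0],
    [0,[0,-0.2,0.9],0],
    [0,[0,-0.5,0.7],0],
    [0,[0,-0.8,0.4],0],
    [0,[0,-1,0],0],
    [0,[0,-1,0],0],
    [0,[0,-1,0],0],
    [0,[0,-1,0],0],
    [0,[0,-1,0],0],
    [0,[0,-1,0],0],
    [0,[0,-1,0],0],
    [0,[0,-1,0],0],
    [0,[0,-1,0],0],
    [0,[0,-1,0],0],
    [0,[0,-1,0],0],
    [0,[0,-0.8,0],0]
  ]
}}

```text
time: 5.75
tcp_pos: [0.4726, -0.2821, 0.298]
eef_rot: [3.141, 0.015, -0.001]
contact_force: [0.6, 0.6, -0.1]
grip_width: 0.25
gripper_force: 29.6
```

{"fn": "arm_command", "kwargs": {
  "commands": [
    [0,[0,-0.5,0],0],
    [0,[0,-0.2,0],0],
    [0,[0,0,0],0],
    [0,[0,0,0],0]
  ]
}}

```text
time: 6.08
tcp_pos: [0.473, -0.3062, 0.2981]
eef_rot: [-3.139, -0.017, 0.001]
contact_force: [-0.0, 0.6, -1.0]
grip_width: 0.247
gripper_force: 29.6
```

```bash
python3 - <<'E'
from h import *
np.set_printoptions(precision=4,suppress=True)
c=save('wrist','w3'); s=r.state(); print(s['tcp_pos'],s['time'],s['contact_force'],s['grip_width'],s['gripper_force'])
E
```

```text
[ 0.4731 -0.3056  0.2984] 6.1333 [ 0.1302  0.3579 -0.7577] 0.24369292197779588 29.572467488469556
```

View pics/w3.png

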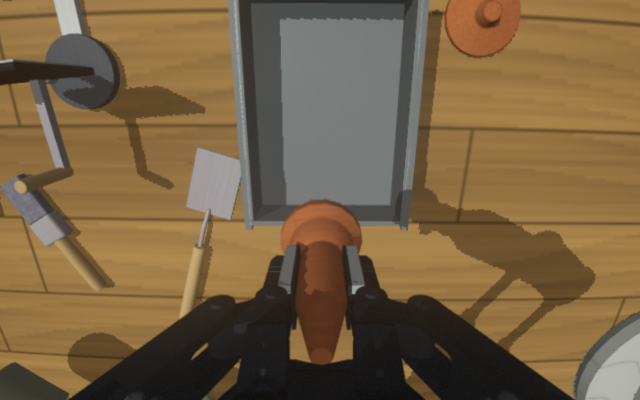

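The spire is held upright, with the tote's near corners at about (246,228) and (407,228).

```bash
python3 - <<'E'
from h import *
np.set_printoptions(precision=4,suppress=True)
c=dict(np.load('pics/w3.npz')); P=cloud(c)
for p in[(246,228),(408,228),(232,10),(427,10)]: print(onz(c,*p,.065))
q=P[:205,225:440].reshape(-1,3); f=q[abs(q[:,2]-.006)<.004]; print(f[:,2].mean())
f=f[(f[:,1]<-.21)&(f[:,1]>-.43)]; print(np.percentile(f,[1,50,99],axis=0))
E
```

```text
[ 0.3951 -0.2152  0.065 ]
[ 0.397  -0.4141  0.065 ]
[ 0.6328 -0.2163  0.065 ]
[ 0.6348 -0.4109  0.065 ]
0.005536944529851122
[[ 0.4093 -0.4009  0.0036]
 [ 0.5473 -0.313   0.0056]
 [ 0.6526 -0.2249  0.0081]]
```

{"fn": "arm_command", "kwargs": {
  "commands": [
    [0,[0,-0.15,-0.4],0],
    [0,[0,0,-0.8],0],
    [0,[0,0,-0.9],0],
    [0,[0,0,-0.9],0],
    [0,[0,0,-0.8],0],
    [0,[0,0,-0.6],0],
    [0,[0,0,-0.5],0],
    [0,[0,0,-0.4],0],
    [0,[0,0,-0.3],0],
    [0,[0,0,-0.1],0],
    [0,[0,0,0],0],
    [0,[0,0,0],0],
    [0,[0,0,0],0]
  ]
}}

```text
time: 7.22
tcp_pos: [0.4741, -0.3131, 0.072]
eef_rot: [3.14, 0.018, 0.003]
contact_force: [0.3, -0.1, -1.2]
grip_width: 0.248
gripper_force: 29.6
```

{"fn": "arm_command", "kwargs": {
  "commands": [
    [0,[0,0,-0.1],0],
    [0,[0,0,-0.1],0],
    [0,[0,0,-0.05],0],
    [0,[0,0,0],0],
    [0,[0,0,0],0]
  ]
}}

```text
time: 7.63
tcp_pos: [0.4731, -0.3131, 0.0605]
eef_rot: [-3.141, -0.017, 0.001]
contact_force: [0.6, -0.7, -0.9]
grip_width: 0.248
gripper_force: 29.6
```

{"fn": "arm_command", "kwargs": {
  "commands": [
    [0,[0,0,-0.03],0],
    [0,[0,0,0],0],
    [0,[0,0,0],0]
  ]
}}

```text
time: 7.88
tcp_pos: [0.4734, -0.3134, 0.06]
eef_rot: [3.141, 0.017, 0.001]
contact_force: [-1.5, 0.4, 3.7]
grip_width: 0.245
gripper_force: 30.0
```

Contact is felt, so I'm releasing and rising.

{"fn": "arm_command", "kwargs": {
  "commands": [
    [0.4,[0,0,0],0],
    [0.7,[0,0,0],0],
    [0.7,[0,0,0],0],
    [0.7,[0,0,0],0],
    [0.7,[0,0,0],0],
    [0.7,[0,0,0.2],0],
    [0.7,[0,0,0.5],0],
    [0.7,[0,0,0.9],0],
    [0.7,[0,0,1],0],
    [0.7,[0,0,1],0],
    [0.7,[0,0,1],0],
    [0.7,[0,0,0.8],0],
    [0.7,[0,0.5,0.5],0],
    [0.7,[0.15,0.9,0.2],0],
    [0.7,[0.15,0.98,0],0],
    [0.7,[0.15,0.98,0],0],
    [0.7,[0.15,0.98,0],0],
    [0.7,[0.15,0.98,0],0],
    [0.7,[0.15,0.98,0],0],
    [0.7,[0.15,0.98,0],0]
  ]
}}

```text
time: 9.55
tcp_pos: [0.5149, -0.02, 0.3043]
eef_rot: [3.141, 0.017, 0.002]
contact_force: [1.7, -0.5, -0.8]
grip_width: 0.697
gripper_force: 0.0
```

{"fn": "arm_command", "kwargs": {
  "commands": [
    [0.7,[0.15,0.98,0],0],
    [0.7,[0.15,0.98,0],0],
    [0.7,[0.15,0.98,0],0],
    [0.7,[0.15,0.98,0],0],
    [0.7,[0.15,0.98,0],0],
    [0.7,[0.15,0.6,0],0],
    [0.7,[0.1,0.3,0],0],
    [0.7,[0,0,0],0]
  ]
}}

```text
time: 10.22
tcp_pos: [0.5556, 0.2122, 0.3035]
eef_rot: [-3.141, -0.022, -0.001]
contact_force: [-0.1, -0.2, 0.3]
grip_width: 0.701
gripper_force: 0.0
```

```bash
python3 - <<'E'
from h import *
np.set_printoptions(precision=4,suppress=True)
for n in('side','scene'):
    c=save(n,n+'3'); P=cloud(c)
    hsv=cv2.cvtColor(c['image'],cv2.COLOR_RGB2HSV)
    red=((hsv[...,0]<12)|(hsv[...,0]>172))&(hsv[...,1]>110)
    m=red&(abs(P[...,0]-.474)<.05)&(abs(P[...,1]+.313)<.06)&(P[...,2]<.2); q=P[m]; print(n,m.sum(),q.mean(0),q.max(0), q[q[:,2]>q[:,2].max()-.012].mean(0))
E
```

```text
side 187 [ 0.4702 -0.3022  0.0402] [ 0.4927 -0.2876  0.1006] [ 0.4715 -0.3089  0.0943]
scene 255 [ 0.479  -0.3073  0.0439] [ 0.4974 -0.2898  0.1054] [ 0.4736 -0.3122  0.099 ]
```

Spire 2 stands in the tote with its tip at z ≈ 0.098. Next is spire 1.

{"fn": "arm_command", "kwargs": {
  "commands": [
    [0.7,[0.1,0.36,-0.3],0],
    [0.7,[0.1,0.36,-0.6],0],
    [0.7,[0,0,-0.9],0],
    [0.7,[0,0,-0.9],0],
    [0.7,[0,0,-0.9],0],
    [0.7,[0,0,-0.8],0],
    [0.7,[0,0,-0.6],0],
    [0.7,[0,0,-0.4],0],
    [0.7,[0,0,-0.3],0],
    [0.7,[0,0,-0.15],0],
    [0.7,[0,0,0],0],
    [0.7,[0,0,0],0],
    [0.7,[0,0,0],0]
  ]
}}

```text
time: 11.4
tcp_pos: [0.5641, 0.2386, 0.0705]
eef_rot: [-3.141, -0.016, -0.003]
contact_force: [0.2, -0.2, -0.1]
grip_width: 0.7
gripper_force: 0.0
```

{"fn": "arm_command", "kwargs": {
  "commands": [
    [0.7,[0,0.05,-0.14],0],
    [0.7,[0,0,-0.13],0],
    [0.7,[0,0,0],0],
    [0.7,[0,0,0],0],
    [0,[0,0,0],0],
    [0,[0,0,0],0],
    [0,[0,0,0],0],
    [0,[0,0,0],0],
    [0,[0,0,0],0],
    [0,[0,0,0],0],
    [0,[0,0,0],0],
    [0,[0,0,0],0]
  ]
}}

```text
time: 12.4
tcp_pos: [0.5634, 0.2409, 0.0589]
eef_rot: [-3.141, -0.017, -0.0]
contact_force: [-0.8, -0.6, 2.1]
grip_width: 0.247
gripper_force: 29.4
```

{"fn": "arm_command", "kwargs": {
  "commands": [
    [0,[0,0,0.3],0],
    [0,[0,0,0.7],0],
    [0,[0,0,1],0],
    [0,[0,0,1],0],
    [0,[0,0,1],0],
    [0,[0,-0.2,0.9],0],
    [0,[0,-0.5,0.7],0],
    [0,[0,-0.8,0.5],0],
    [0,[0.03,-1,0],0],
    [0,[0.03,-1,0],0],
    [0,[0.03,-1,0],0],
    [0,[0.03,-1,0],0],
    [0,[0.03,-1,0],0],
    [0,[0.03,-1,0],0],
    [0,[0.03,-1,0],0],
    [0,[0.03,-1,0],0],
    [0,[0.03,-1,0],0],
    [0,[0.03,-1,0],0],
    [0,[0.03,-1,0],0],
    [0,[0.03,-0.8,0],0]
  ]
}}

```text
time: 14.07
tcp_pos: [0.577, -0.2943, 0.3021]
eef_rot: [3.141, 0.015, -0.001]
contact_force: [-0.0, 0.7, -1.2]
grip_width: 0.248
gripper_force: 29.5
```

{"fn": "arm_command", "kwargs": {
  "commands": [
    [0,[0,-0.4,0],0],
    [0,[0,-0.15,-0.3],0],
    [0,[0,0,-0.7],0],
    [0,[0,0,-0.9],0],
    [0,[0,0,-0.9],0],
    [0,[0,0,-0.8],0],
    [0,[0,0,-0.6],0],
    [0,[0,0,-0.5],0],
    [0,[0,0,-0.4],0],
    [0,[0,0,-0.3],0],
    [0,[0,0,-0.1],0],
    [0,[0,0,0],0],
    [0,[0,0,0],0],
    [0,[0,0,0],0]
  ]
}}

```text
time: 15.23
tcp_pos: [0.5785, -0.3134, 0.0841]
eef_rot: [3.14, 0.017, 0.003]
contact_force: [-0.3, -0.3, -1.0]
grip_width: 0.25
gripper_force: 29.6
```

{"fn": "arm_command", "kwargs": {
  "commands": [
    [0,[0,0,-0.25],0],
    [0,[0,0,-0.2],0],
    [0,[0,0,-0.1],0],
    [0,[0,0,-0.04],0],
    [0,[0,0,0],0],
    [0,[0,0,0],0]
  ]
}}

```text
time: 15.73
tcp_pos: [0.5771, -0.313, 0.0598]
eef_rot: [-3.141, -0.017, 0.001]
contact_force: [-2.2, 1.3, 6.1]
grip_width: 0.252
gripper_force: 30.2
```

{"fn": "arm_command", "kwargs": {
  "commands": [
    [0.4,[0,0,0],0],
    [0.7,[0,0,0],0],
    [0.7,[0,0,0],0],
    [0.7,[0,0,0],0],
    [0.7,[0,0,0],0],
    [0.7,[0,0,0.2],0],
    [0.7,[0,0,0.5],0],
    [0.7,[0,0,0.9],0],
    [0.7,[0,0,1],0],
    [0.7,[0,0,0.9],0],
    [0.7,[0,0,0.8],0],
    [0.7,[-0.1,0.3,0.3],0],
    [0.7,[-0.35,0.9,0.1],0],
    [0.7,[-0.35,0.93,0],0],
    [0.7,[-0.35,0.93,0],0],
    [0.7,[-0.35,0.93,0],0],
    [0.7,[-0.35,0.93,0],0],
    [0.7,[-0.35,0.93,0],0],
    [0.7,[-0.3,0.8,0],0],
    [0.7,[-0.2,0.4,0],0]
  ]
}}

```text
time: 17.4
tcp_pos: [0.4666, -0.0272, 0.2468]
eef_rot: [-3.139, -0.02, 0.003]
contact_force: [-0.5, -1.0, -0.7]
grip_width: 0.705
gripper_force: 0.0
```

{"fn": "arm_command", "kwargs": {
  "commands": [
    [0.7,[0,0,0],0],
    [0.7,[0,0,0],0]
  ]
}}

```text
time: 17.57
tcp_pos: [0.4688, -0.0302, 0.2471]
eef_rot: [3.141, 0.021, 0.0]
contact_force: [-0.8, -0.1, -0.8]
grip_width: 0.701
gripper_force: 0.0
```

```bash
python3 - <<'E'
from h import *
np.set_printoptions(precision=4,suppress=True)
for n in('side','scene'):
    c=save(n,n+'4'); P=cloud(c)
    hsv=cv2.cvtColor(c['image'],cv2.COLOR_RGB2HSV)
    red=((hsv[...,0]<12)|(hsv[...,0]>172))&(hsv[...,1]>110)
    for x in(.474,.577):
        m=red&(abs(P[...,0]-x)<.05)&(abs(P[...,1]+.313)<.06)&(P[...,2]<.2); q=P[m]; print(n,m.sum(),q.max(0), q[q[:,2]>q[:,2].max()-.012].mean(0))
c=save('wrist','w4'); P=cloud(c); q=P.reshape(-1,3)
s=r.state(); print(s['tcp_pos'],s['time'])
q=q[(abs(q[:,0]-.47)<.02)&(abs(q[:,1]+.012)<.02)&(q[:,2]>.134)&(q[:,2]<.143)]; print(len(q),q.mean(0),q.min(0),q.max(0))
E
```

```text
side 188 [ 0.4938 -0.2842  0.0987] [ 0.4723 -0.3084  0.093 ]
side 15 [ 0.5626 -0.2996  0.0225] [ 0.5583 -0.3109  0.0168]
scene 255 [ 0.4971 -0.2901  0.1033] [ 0.4739 -0.3127  0.0971]
scene 261 [ 0.6001 -0.2894  0.1007] [ 0.5778 -0.3117  0.0946]
[ 0.4701 -0.032   0.247 ] 17.7167
251 [ 0.47   -0.0136  0.1381] [ 0.4625 -0.0202  0.1344] [ 0.4761 -0.007   0.1405]
```

View pics/w4.png

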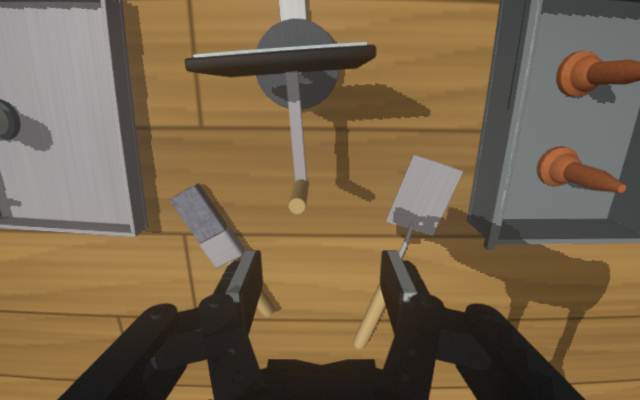

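Both spires stand in the tote at right, and the peg top is at (297,206), which gives (0.470, -0.013). I'm descending onto the peg.

{"fn": "arm_command", "kwargs": {
  "commands": [
    [0.7,[0,0.25,-0.1],0],
    [0.7,[0,0.22,-0.4],0],
    [0.7,[0,0,-0.7],0],
    [0.7,[0,0,-0.7],0],
    [0.7,[0,0,-0.5],0],
    [0.7,[0,0,-0.35],0],
    [0.7,[0,0,-0.2],0],
    [0.7,[0,0,0],0],
    [0.7,[0,0,0],0],
    [0.7,[0,0,0],0]
  ]
}}

```text
time: 18.55
tcp_pos: [0.4706, -0.0126, 0.1299]
eef_rot: [3.141, 0.016, 0.003]
contact_force: [0.8, -1.0, 0.8]
grip_width: 0.7
gripper_force: 0.0
```

```bash
python3 - <<'E'
from h import *
np.set_printoptions(precision=4,suppress=True)
# rest-geometry: axis direction from several cues
for n in('scene0','side0','w1','w4'):
    c=dict(np.load(f'pics/{n}.npz'));P=cloud(c).reshape(-1,3);h=cv2.cvtColor(c['image'],cv2.COLOR_RGB2HSV).reshape(-1,3)
    a=(P[:,0]>.625)&(P[:,0]<.80)&(abs(P[:,1])<.05)&(P[:,2]>.004)&(P[:,2]<.03)&(h[:,1]<45)&(h[:,2]>120); q=P[a]
    if len(q)>50:
        xs=np.linspace(.63,.80,12); mid=[((q[s,1].min()+q[s,1].max())/2,q[s,0].mean()) for i in range(11) for s in[(q[:,0]>xs[i])&(q[:,0]<xs[i+1])] if s.sum()>8]
        m=np.array(mid); print(n,'bar',len(q),'z',np.median(q[:,2]),np.polyfit(m[:,1],m[:,0],1), m.mean(0))
    a=(P[:,0]>.5)&(P[:,0]<.63)&(abs(P[:,1])<.08)&(P[:,2]>.158)&(P[:,2]<.168); q=P[a]
    if len(q)>30: l=cv2.fitLine(q[:,:2].astype(np.float32),cv2.DIST_HUBER,0,.01,.01).ravel();t=(q[:,:2]-l[2:])@l[:2];print(n,'frame',len(q),l,'ang',np.arctan2(-l[0],l[1])if l[1]>0 else np.arctan2(l[0],-l[1]),l[2:]+l[:2]*(t.min()+t.max())/2,t.ptp() if hasattr(t,'ptp') else np.ptp(t))
    a=(P[:,0]>.5)&(P[:,0]<.63)&(abs(P[:,1])<.06)&(P[:,2]>.004)&(P[:,2]<.03)&(h[:,2]<90); q=P[a]
    if len(q)>50: print(n,'base',len(q),np.median(q[:,2]),cv2.minEnclosingCircle((q[:,:2]*1000).astype(np.float32)))
    a=(P[:,0]>.49)&(P[:,0]<.56)&(abs(P[:,1])<.03)&(P[:,2]>.07)&(P[:,2]<.095); q=P[a]
    if len(q)>30: print(n,'arm',len(q),np.polyfit(q[:,0],q[:,1],1),q.mean(0))
E
```

```text
scene0 bar 631 z 0.012459998954232878 [ 0.0902 -0.0601] [0.0044 0.715 ]
scene0 frame 213 [ 0.0757 -0.9971  0.5742 -0.0164] ang 0.07577034 [ 0.5734 -0.0061] 0.11570962776110105
scene0 base 687 0.016298354020974376 ((563.1621704101562, -5.171198844909668), 58.63515090942383)
scene0 arm 39 [-0.0115 -0.0046] [ 0.502  -0.0104  0.0871]
side0 bar 422 z 0.009577369421689762 [ 0.0723 -0.0446] [0.007  0.7149]
side0 frame 117 [ 0.0619 -0.9981  0.5706  0.0062] ang 0.061971977 [ 0.5712 -0.0039] 0.11593258406189516
side0 base 474 0.013557843178565218 ((575.6549682617188, -2.2497262954711914), 44.74692916870117)
side0 arm 125 [ 0.077  -0.0463] [ 0.5244 -0.006   0.0826]
w1 bar 1142 z 0.009564702752427394 [ 0.0697 -0.0456] [0.0004 0.6594]
w1 frame 1619 [ 0.0708 -0.9975  0.5727 -0.0049] ang 0.070904456 [ 0.5728 -0.0062] 0.11595711981710233
w1 base 2774 0.013572542333130806 ((578.1068725585938, -5.7340617179870605), 44.96295928955078)
w1 arm 790 [ 0.0662 -0.0436] [ 0.5263 -0.0088  0.0837]
w4 bar 440 z 0.009569297324161726 [-0.0016 -0.001 ] [-0.002   0.6353]
w4 frame 2958 [ 0.0699 -0.9976  0.5726 -0.0077] ang 0.0699634 [ 0.5725 -0.0064] 0.11504852055941231
w4 base 1895 0.01345638334741873 ((577.9249267578125, -6.657867431640625), 44.259368896484375)
w4 arm 966 [ 0.0582 -0.0405] [ 0.5258 -0.0099  0.0843]<stdin>:9: RankWarning: Polyfit may be poorly conditioned
```

Frame, bar and base agree on a base direction of 0.070 rad and an axis at about (0.579, -0.006), so the target mirror angle is ≈ 0.828 rad. Next I grip the peg and swing it along its arc.

{"fn": "arm_command", "kwargs": {
  "commands": [
    [0,[0,0,0],0],
    [0,[0,0,0],0],
    [0,[0,0,0],0],
    [0,[0,0,0],0],
    [0,[0,0,0],0],
    [0,[0,0,0],0],
    [0,[0,0,0],0],
    [0,[0,0,0],0]
  ],
  "squeeze": 40
}}

```text
time: 19.22
tcp_pos: [0.47, -0.013, 0.1298]
eef_rot: [3.14, 0.018, 0.002]
contact_force: [-1.4, -3.6, 4.9]
grip_width: 0.148
gripper_force: 39.1
```

{"fn": "arm_command", "kwargs": {
  "commands": [
    [0,[0.02,-0.19,0],0.575],
    [0,[0.033,-0.187,0],0.575],
    [0,[0.046,-0.184,0],0.575],
    [0,[0.058,-0.181,0],0.575],
    [0,[0.07,-0.176,0],0.575],
    [0,[0.082,-0.171,0],0.575],
    [0,[0.094,-0.165,0],0.575],
    [0,[0.105,-0.158,0],0.575],
    [0,[0.116,-0.15,0],0.575],
    [0,[0.126,-0.142,0],0.575],
    [0,[0.135,-0.133,0],0.575],
    [0,[0.144,-0.123,0],0.575],
    [0,[0,0,0],0],
    [0,[0,0,0],0],
    [0,[0,0,0],0]
  ]
}}

```text
time: 20.47
tcp_pos: [0.511, -0.0903, 0.1298]
eef_rot: [-2.869, -1.278, -0.001]
contact_force: [-1.4, 1.2, 6.9]
grip_width: 0.148
gripper_force: 39.4
```

```bash
cat > a.py <<'E'
from h import *
import sys
np.set_printoptions(precision=4,suppress=True)
s=r.state(); print(s['tcp_pos'],s['time'],s['contact_force'],s['grip_width'],s['gripper_force'],s['moment'])
A=np.array([.579,-.0058]); d=A-s['tcp_pos'][:2]; print('peg radius',np.hypot(*d),'angle',np.arctan2(d[1],d[0]))
for n in('scene','side','wrist'):
    c=save(n,n+sys.argv[1]);P=cloud(c).reshape(-1,3)
    a=(np.hypot(*(P[:,:2]-A).T)<.068)&(P[:,2]>.157)&(P[:,2]<.168); q=P[a]
    if len(q)>30:
        l=cv2.fitLine(q[:,:2].astype(np.float32),cv2.DIST_HUBER,0,.01,.01).ravel(); nrm=np.array([-l[1],l[0]]); nrm*=np.sign(nrm[0]); t=(q[:,:2]-l[2:])@l[:2]
        print(n,len(q),'normal ang',np.arctan2(nrm[1],nrm[0]),'mid',l[2:]+l[:2]*(t.min()+t.max())/2,'len',np.ptp(t))
E
python3 a.py 5
```

```text
[ 0.511  -0.0903  0.1298] 20.4667 [-1.4376  1.1728  6.8788] 0.14768256301615945 39.410412311553955 [ 0.1042  0.2625 -0.0268]
peg radius 0.10845087884831955 angle 0.8930716668436428
scene 227 normal ang 0.90351856 mid [ 0.5755 -0.0088] len 0.1147274300685834
side 127 normal ang 0.9025092 mid [ 0.5747 -0.0071] len 0.11569122846456735
wrist 14536 normal ang 0.87376326 mid [ 0.5738 -0.0113] len 0.11651521998278208
```

```bash
python3 - <<'E'
from h import *
A=np.array([.579,-.0058])
for n in('scene0','scene5','side0','side5','w1','w4','wrist5'):
    c=dict(np.load(f'pics/{n}.npz'));P=cloud(c).reshape(-1,3)
    q=P[(np.hypot(*(P[:,:2]-A).T)<.068)&(P[:,2]>.09)&(P[:,2]<.163)]
    l=cv2.fitLine(q[:,:2].astype(np.float32),cv2.DIST_HUBER,0,.01,.01).ravel()
    for _ in range(3):
        nr=np.array([-l[1],l[0]]);nr*=np.sign(nr[0]); e=(q[:,:2]-l[2:])@nr; g=q[abs(e)<.008]; l=cv2.fitLine(g[:,:2].astype(np.float32),cv2.DIST_HUBER,0,.01,.01).ravel()
    print(n,len(q),len(g),np.arctan2(nr[1],nr[0]),'offset of plane from axis',(l[2:]-A)@nr)
    if n in('scene5','side5'):
        h=cv2.cvtColor(c['image'],cv2.COLOR_RGB2HSV).reshape(-1,3)
        m=(P[:,2]>.072)&(P[:,2]<.09)&(np.hypot(P[:,0]-.524,P[:,1]-.344)<.03)&(h[:,1]<70); print(n,'post',m.sum(),P[m].mean(0),(P[m].max(0)+P[m].min(0))/2)
a=cv2.imread('pics/scene5.png')[140:340,240:540]; cv2.imwrite('pics/z5.png',cv2.resize(a,None,fx=2.6,fy=2.6,interpolation=cv2.INTER_CUBIC))
E
```

```text
scene0 775 768 0.073485926 offset of plane from axis -0.0028746710035784852
scene5 869 867 0.8929686 offset of plane from axis -0.002290231481132799
scene5 post 192 [0.52542867 0.34447091 0.0822763 ] [0.52190166 0.34432464 0.08061134]
side0 499 495 0.06901629 offset of plane from axis -0.010444721721079993
side5 368 358 0.9208722 offset of plane from axis 0.0004074193026957541
side5 post 233 [0.52143803 0.34789444 0.08075843] [0.52252155 0.34712456 0.07887959]
w1 1908 1908 0.0630519 offset of plane from axis -0.004440796602408134
w4 3881 3881 0.07917876 offset of plane from axis -0.00760407702059842
wrist5 20749 20383 0.890747 offset of plane from axis -0.008719188876609506
```

View pics/z5.png

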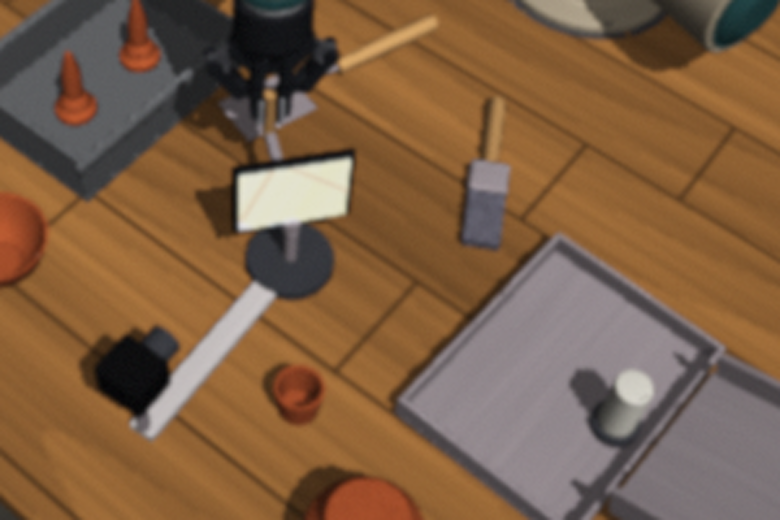

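The crop shows both spires in the tote, the emptied tray and the gripper on the peg. The estimates put the mirror about 0.008 rad short, so I'm making a small trim.

{"fn": "arm_command", "kwargs": {
  "commands": [
    [0,[0.018,-0.014,0],0.07],
    [0,[0,0,0],0],
    [0,[0,0,0],0],
    [0,[0,0,0],0],
    [0,[0,0,0],0],
    [0,[0,0,0],0]
  ]
}}

```text
time: 21.12
tcp_pos: [0.5116, -0.0908, 0.1298]
eef_rot: [-2.864, -1.29, -0.001]
contact_force: [-1.1, 0.8, 6.5]
grip_width: 0.149
gripper_force: 39.4
```

```bash
python3 a.py 6
```

```text
[ 0.5116 -0.0908  0.1298] 21.1167 [-1.0687  0.7899  6.4995] 0.1490252938172089 39.38152313232422 [ 0.0169  0.2207 -0.0117]
peg radius 0.10845960364521422 angle 0.9000848094242113
scene 238 normal ang 0.9031379 mid [ 0.5755 -0.0083] len 0.11566155173972678
side 124 normal ang 0.91073 mid [ 0.5746 -0.0072] len 0.11577739324007227
wrist 14564 normal ang 0.88130546 mid [ 0.574  -0.0114] len 0.11581822256332235
```

The angle is ≈ 0.90 rad in world against a target of 0.898, and the grip is firm. I'm handing in.

```bash
python3 -c "
from plant import r
print(r.job_done())"
```

```text
the job is handed in; nothing more can be done
None
```

I stood both spires upright in the tote and handed the job in at about 21 s, with the gripper still holding the mirror at about 0.83 rad, which by my measurements (good to about 0.01 rad) lines the camera up with the check post.

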